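Roll the six-sided spoon rest groove side up

ROBOT

A 6-joint arm with a two-finger parallel gripper is mounted at the origin on a cart in front of the work surface, level with it; the furniture and walls round the work are solid. World frame = base frame: x ahead of the robot, y to its left, z up, the work surface at z = 0. Lengths are in m, angles in rad, forces in N, time in s.
With the tool pointing down it reaches from about 0.25 to 0.725 m from the base axis. Payload 4 kg.
Tool frame: the origin (TCP) lies between the finger pads; the fingertips stand 8 mm ahead of it and the grasp point (between the pads) lies 11 mm behind it; z points along the fingers, y is the line along which they close (so a half turn about z gives the same grasp; the last joint's range is limited). The gripper opens to 85 mm and grips with 20 to 120 N. Pads are 22 mm wide; open, the fingers measure 114 mm over their backs; the gripper's body (76 mm by 85 mm) begins 54 mm behind the grasp point. The pads swing forward as they close: fully open they stand 13 mm farther back than shut.
Start: joints at [1.175, 0.241, 0.005, 1.335, 0, 1.571], TCP at [0.193, 0.461, 0.239] pointing down, gripper open.
Joint ranges: [-2.72, 2.72], [-1.05, 1.87], [-1.09, 1.28], [-1.99, 2.15], [-1.42, 1.44], [-3.14, 3.14]. Speed limits (rad/s): [2.79, 2.79, 3.14, 3.14, 3.14, 3.14].

INTERFACE

Orientations are given as a unit quaternion [w, x, y, z].
In Python, from workcell import robot, claw, planner, sensors, vision, workorder, nets gives the robot as it stands. Calls block until the motion is done:
- robot.movep(position, orientation): joint-space move of the TCP to a pose.
- robot.move_linear(position, feed=0.15, attitude=None): straight line of the TCP; attitude=None keeps the orientation; feed is the mean speed in m/s.
- robot.set_joints(angles): joint-space move.
- claw.set_gripper(opening): finger opening in m; the grip force is fixed at half the most; returns when the fingers have stopped.
- robot.pause(seconds).
- planner.ik(position, orientation): joint angles nearest the present ones, or None.
- sensors.observe(): the state.
- vision.get_image(name): name is "side" or "top" or "wrist"; returns a dict with "frame" (420x560x3 uint8, red, green, blue), "z_map" (420x560 float32, m along the optical axis (not along the pixel's ray), 0 where there is no reading), "fovy" (degrees; the focal length in pixels is half the picture's height over the tangent of half this angle, whatever the lens; pixels are square), "cx", "cy" (the principal point, pixels), "rvec" (rotation vector, rad) and "tvec" (3), from world to camera coordinates, as OpenCV has them; the wrist camera has in their place "mount" (4x4, takes a point from camera to tool coordinates, whose origin is the TCP and whose axes are the flange's). Camera axes: x right, y down, z forward; pixel columns grow to the right and rows downward; lengths in m; the calibration is good to about 2 mm. A picture is of the moment at which its call begins: read the wrist's pose just before it.
A pose or a line that the arm cannot do raises robot.Unreachable and nothing moves.
- workorder.finish_job(): hands the job in; it is judged then, once.
Trained networks look in a picture, given as the dict that the camera call returned (one of the last four; its "shot" number tells which), for a name from the list of things; names that differ only in an ending like _2 or _b are one class to them, and where a whole thing is asked for, a point or a joint stands for the part that bears it (a point fixed in the world has none). Each returns a list of dicts, best first, with "conf" (0 to 1); they miss things now and then, are a little off and sometimes report something else, mostly with a low value. They report only what shows in the picture. A call takes as long as a camera call.
- nets.masks_of(picture, label): "mask" (420x560 bool, what is visible of it) and "point" ([column, row] in pixels, amid what is visible of it).
The state is a dict: "time": time; "joints": joint angles; "qd": joint speeds; "tau": joint torques, N m; "ee_pos": TCP position; "tcp_rot": TCP orientation; "force": force on the tool from outside, world axes, zero at the start; "wrist_torque": the same for the moment, N m; "opening": finger opening in m; "finger_force": force on a finger pad.
Only numpy, scipy, OpenCV 4.12 (cv2) and the standard library are available. Lean on these libraries where they do the work, as an engineer would, in place of code of your own. Each camera call takes 0.05 s, during which the arm holds its last target. There are 200 camera calls.

TASK

The six-sided wooden spoon rest is lying on the wrong side on the worktop, with its groove facing down at an angle. Roll it over the worktop one flat at a time, letting it come to rest on each flat and never picking it up, until the face with the long groove is on top, level and ready for a spoon. Leave the six-sided pepper mill and the small steel cup as they are.

Things in the scene. Friction and masses are not known exactly. Their poses are not given: they have to be found in the camera images.
- spoon_rest: Loose light wooden bar of regular hexagonal section, 120 mm long, 48 mm from flat to flat, each flat 27.7 mm wide, 0.13-0.25 kg, ends square. One flat has a lengthwise groove 88 x 12 mm, 4 mm deep, dark floor. Origin: bar's centre, 24 mm up when it lies on a flat; x along the bar, z out of the grooved flat. Starts with the groove two flats from the top. It tips best if pushed forward and up at its side edge.
- rest_feet (a point): Middle of the spoon rest's flat opposite the groove, which carries two dark rubber feet (26 x 18 mm, flush, 36 mm either side of the middle); the other four flats are plain. Axes as the spoon rest's. At the start the feet show on a sloping upper flat: two rolls towards that side, 27.7 mm each, bring the groove to the top.
- hex_mill: Bystander: a pepper mill of the same wood and hexagonal section (48 mm from flat to flat, body 95 mm long) but without groove or feet, with a round turned head and a steel button at one end, 133 mm long in all, lying on its side. Origin: centre of the hexagonal body, 24 mm up; x along it towards the head.
- steel_cup: Bystander: a small plain steel cup, 52 mm in diameter, 72 mm high, standing upright on the worktop. Origin: the centre of its underside; z up.

How it is judged:
On the way, in this order (a step that is already met when the one before it is completed fails the run):
1. the spoon rest has been rolled until the groove is one flat away from the top, and has come to rest on that flat (angle between spoon_rest's own z axis and vertical between 0.87 and 1.22 rad and height (world z) of spoon_rest below 0.032 m and angular speed of spoon_rest below 0.3 rad/s), for 0.2 s.
2. the grooved flat is on top (angle between spoon_rest's own z axis and vertical below 0.17 rad and height (world z) of spoon_rest below 0.032 m), for 0.2 s.
At the end, for the whole second after the job is handed in: The spoon rest lies still on the worktop with its grooved flat on top, within 10 degrees of level; it was rolled there one flat at a time without being lifted, and the pepper mill and the steel cup are as they were (all of step 2 and height (world z) of spoon_rest above 0.018 m and linear speed of spoon_rest below 0.02 m/s and angular speed of spoon_rest below 0.2 rad/s); the robot touches nothing.
It fails at once if the spoon rest is picked up (its centre more than 60 mm above the worktop) (height (world z) of spoon_rest above 0.06 m).
It fails at once if the pepper mill is moved by more than 20 mm (distance of hex_mill from where it was at the start of the episode above 0.02 m).
It fails at once if the steel cup is moved by more than 20 mm or tipped over (distance of steel_cup from where it was at the start of the episode above 0.02 m or angle between steel_cup's own z axis and vertical above 0.35 rad).
It also fails if it takes over 48 s, if anything falls off the work surface, if the arm or the gripper's body presses on something with over 40 N, if the wrist force passes 120 N, or if a joint passes its speed limit or range.

## Working session

There is one attempt and no reset: what is moved stays moved. The work goes in short steps, each a Python script; the robot and the scene stay as the last script left them, time stands still between calls to the robot, and variables do not carry over. Pictures are saved under pics/ and viewed, at most 10 in all, crops included, and the job is handed in when it is done.

```bash
mkdir -p pics; cat > h.py <<'E'
import numpy as np, cv2
from workcell import robot, claw, planner, sensors, vision, workorder, nets
def pts(p, mask):
    f=p["frame"].shape[0]/2/np.tan(np.radians(p["fovy"])/2)
    z=p["z_map"]; m=mask&(z>0); v,u=np.nonzero(m); d=z[m]
    c=np.c_[(u-p["cx"])/f*d,(v-p["cy"])/f*d,d]
    R=cv2.Rodrigues(np.array(p["rvec"],float))[0]
    return (c-np.array(p["tvec"]).ravel())@R
E
python3 - <<'E'
from h import *
ims=[]
for n in ("top","side"):
    p=vision.get_image(n); im=p["frame"][:,:,::-1].copy()
    for l in ("spoon_rest","rest_feet","hex_mill","steel_cup"):
        for r in nets.masks_of(p,l)[:2]:
            P=pts(p,r["mask"])
            if len(P)<5: print(n,l,r["conf"],"few"); continue
            T=P[P[:,2]>0.006]
            if len(T)<5: T=P
            rect=cv2.minAreaRect((T[:,:2]*1000).astype(np.float32))
            print(n,l,round(r["conf"],2),r["point"],len(P),"med",np.median(P,0).round(3),"z",np.percentile(P[:,2],[2,98]).round(3),"rect mm",rect)
            c,_=cv2.findContours(r["mask"].astype(np.uint8),0,1); 
            if r["conf"]>.4: cv2.drawContours(im,c,-1,(0,255,0) if l!="rest_feet" else (0,0,255),1)
    cv2.imwrite(f"pics/{n}0.png",im)
print(sensors.observe()["time"])
E
```

```text
top spoon_rest 0.6 [260.2, 247.7] 1225 med [0.484 0.248 0.045] z [0.001 0.052] rect mm ((487.5403137207031, 249.71029663085938), (54.82091522216797, 120.38086700439453), 42.300235748291016)
top rest_feet 0.55 [257.4, 247.9] 1199 med [0.486 0.248 0.046] z [0.02  0.052] rect mm ((487.62249755859375, 249.7421112060547), (54.8123893737793, 120.3626708984375), 42.16542434692383)
top hex_mill 0.61 [380.6, 256.2] 1117 med [ 0.465 -0.03   0.045] z [0.024 0.053] rect mm ((472.7886657714844, -30.032272338867188), (129.15933227539062, 54.39631652832031), 30.08865737915039)
side spoon_rest 0.96 [246.6, 218.6] 1340 med [0.489 0.23  0.035] z [0.002 0.048] rect mm ((488.9841003417969, 246.30885314941406), (51.05340576171875, 121.51078033447266), 43.469085693359375)
side rest_feet 0.62 [246.7, 214.6] 1354 med [0.489 0.231 0.036] z [0.003 0.048] rect mm ((489.5818176269531, 247.6036376953125), (53.70249938964844, 122.56775665283203), 43.469085693359375)
side hex_mill 0.72 [263.1, 306.9] 2075 med [ 0.461 -0.05   0.039] z [0.005 0.048] rect mm ((479.9222717285156, -36.43423080444336), (135.3540496826172, 52.41167449951172), 25.611907958984375)
side steel_cup 0.86 [284.8, 164.2] 517 med [0.639 0.431 0.049] z [0.005 0.07 ] rect mm ((649.654296875, 472.4561767578125), (107.37598419189453, 46.484378814697266), 73.42778778076172)
0.5
```

View pics/top0.png

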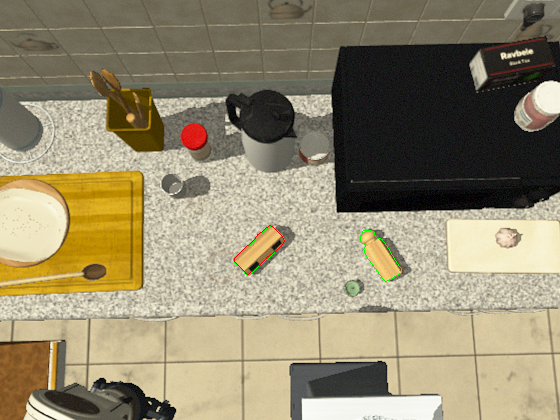

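View pics/side0.png

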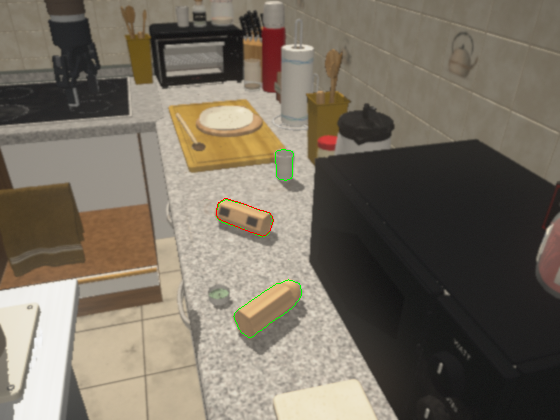

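The top view shows the bar at pixel (260,248) with its feet at (253,267) and (278,240), so they face the robot. The roll direction is therefore about (-0.74,-0.67). The side view agrees, with feet at (224,212) and (252,222). The cup is about 0.25 m behind the bar and the mill is well clear. I'll push from the far side with the tool tilted 30° under the side edge.

```bash
cat >> h.py <<'E'
from scipy.spatial.transform import Rotation as Ro
Z=np.array([0,0,1.])
class Roll:
    def __init__(s,c,th,tilt=30):
        s.c=np.array([*c,0.]); s.d=-np.array([np.cos(th),np.sin(th),0]); t=np.radians(tilt)
        a=np.cross(Z,s.d); s.tz=s.d*np.sin(t)-Z*np.cos(t); s.f=s.d*np.cos(t)+Z*np.sin(t)
        s.qs=[]
        for g in (1,-1):
            ty=g*a; q=Ro.from_matrix(np.c_[np.cross(ty,s.tz),ty,s.tz]).as_quat(); s.qs.append(q[[3,0,1,2]])
    def tcp(s,u,z):   # front tip corner at u along d from bar centre, height z
        return s.c+s.d*u+Z*z-8e-3*s.tz-11e-3*s.f
    def arc(s,ang,push=0.,z0=.018):
        u0=-.0277+(.024-z0)*.577-.01386
        r,ph=np.hypot(u0,z0),np.arctan2(z0,u0)-np.radians(ang)
        return s.tcp(.01386+r*np.cos(ph)+push,r*np.sin(ph))
def look(n,name=None):
    p=vision.get_image(n)
    for l in ("spoon_rest","rest_feet","hex_mill"):
        for r in nets.masks_of(p,l)[:1]:
            P=pts(p,r["mask"]); T=P[P[:,2]>.006]
            print(n,l,round(r["conf"],2),np.round(cv2.minAreaRect((T[:,:2]*1000).astype(np.float32))[0]),cv2.minAreaRect((T[:,:2]*1000).astype(np.float32))[1:],"z",np.percentile(P[:,2],[2,98]).round(3))
    if name: cv2.imwrite(f"pics/{name}.png",cv2.resize(p["frame"][120:330,130:410,::-1],None,fx=2,fy=2))
E
python3 - <<'E'
from h import *
R=Roll((.488,.249),np.radians(42.6))
for q in R.qs:
    for P in (R.tcp(-.06,.12),R.tcp(-.06,.018),R.arc(0),R.arc(40)):
        j=planner.ik(P,q); print(P.round(3), None if j is None else np.round(j,2))
E
```

```text
[0.542 0.299 0.121] [ 0.55  1.03  0.94  1.99 -0.1   2.97]
[0.542 0.299 0.019] [ 0.55  1.09  0.79  1.79 -0.1   2.97]
[0.516 0.275 0.019] [ 0.54  1.    0.6   1.69 -0.1   2.96]
[0.501 0.261 0.04 ] [ 0.53  0.93  0.52  1.67 -0.1   2.96]
[0.542 0.299 0.121] [ 0.55  1.03  0.94  1.99 -0.1  -0.17]
[0.542 0.299 0.019] [ 0.55  1.09  0.79  1.79 -0.1  -0.17]
[0.516 0.275 0.019] [ 0.54  1.    0.6   1.69 -0.1  -0.18]
[0.501 0.261 0.04 ] [ 0.53  0.93  0.52  1.67 -0.1  -0.18]
```

```bash
cat > roll.py <<'E'
from h import *
def run(c,deg,name,stop=44):
    R=Roll(c,np.radians(deg)); q=R.qs[1]; F=lambda: (np.array(sensors.observe()["force"])-f0).round(1)
    claw.set_gripper(.04)
    robot.movep(R.tcp(-.06,.12),q); f0=np.array(sensors.observe()["force"])
    robot.move_linear(R.tcp(-.06,.018),feed=.1); print("down",F())
    robot.move_linear(R.arc(0,-.004),feed=.05); print("near",F())
    for a in range(0,stop+1,4):
        robot.move_linear(R.arc(a,.003),feed=.03); print(a,F())
    robot.pause(.5)
    robot.move_linear(R.arc(stop,-.04),feed=.1)
    robot.move_linear(R.tcp(-.06,.12),feed=.15)
    robot.pause(.3)
    look("side",name+"_s"); look("top",name+"_t"); print(sensors.observe()["time"])
E
python3 -c "
from roll import run
run((.488,.249),42.6,'r1')"
```

```text
down [-0.6  0.   0.1]
near [-0.3  0.1 -0.7]
0 [-0.5  0.5 -0.8]
4 [-0.9  0.7 -0.2]
8 [ 0.   0.7 -0.3]
12 [-0.4  0.2 -0.2]
16 [ 0.4  0.7 -0.3]
20 [-0.3 -0.  -0.3]
24 [-0.5 -0.6 -1.4]
28 [-0.2  0.6 -0.1]
32 [ 0.1 -0.2 -0.7]
36 [-0.8  0.  -0.2]
40 [-1.2  0.4 -0.7]
44 [-0.7 -0.4 -1.4]
side spoon_rest 0.8 [463. 222.] ((51.714542388916016, 123.49630737304688), 47.08824920654297) z [0.001 0.048]
side rest_feet 0.79 [463. 222.] ((51.714542388916016, 123.49630737304688), 47.08824920654297) z [0.003 0.048]
side hex_mill 0.8 [477. -32.] ((132.7192840576172, 53.30583572387695), 30.137226104736328) z [-0.     0.048]
top spoon_rest 0.57 [471. 186.] ((101.66638946533203, 41.19225311279297), 5.267815113067627) z [0.012 0.504]
top rest_feet 0.43 [476. 184.] ((91.56510162353516, 36.253536224365234), 11.064850807189941) z [0.026 0.34 ]
top hex_mill 0.79 [474. -33.] ((129.8417205810547, 58.703365325927734), 30.62569236755371) z [0.022 0.053]
10.1083
```

View pics/r1_s.png

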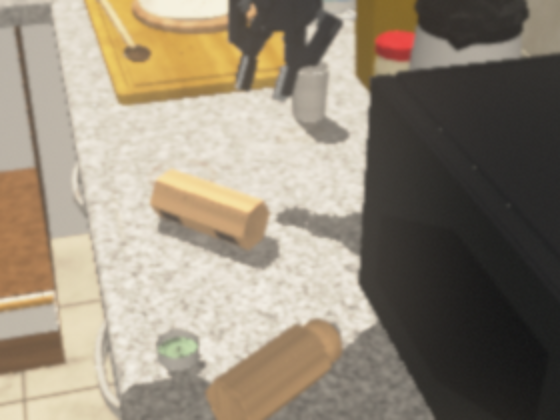

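The first roll worked: in the side crop the feet now show on the lower robot-facing flat (about (170,212) and (228,238)). I'll clear the arm from the top view and get a precise fix.

```bash
python3 -c "
from h import *
robot.set_joints([1.175,0.241,0.005,1.335,0,0.5]); look('top'); look('side'); print(sensors.observe()['time'])"
```

```text
top spoon_rest 0.59 [462. 227.] ((54.77970886230469, 120.21045684814453), 42.40019226074219) z [0.001 0.052]
top rest_feet 0.71 [462. 227.] ((54.77970886230469, 119.97998046875), 42.40019226074219) z [0.026 0.053]
top hex_mill 0.82 [473. -30.] ((131.1578369140625, 55.267822265625), 30.53745460510254) z [0.001 0.053]
side spoon_rest 0.9 [465. 224.] ((53.3552131652832, 121.72730255126953), 42.856727600097656) z [-0.001  0.048]
side rest_feet 0.69 [464. 224.] ((52.673274993896484, 122.22747039794922), 42.85672378540039) z [0.003 0.048]
side hex_mill 0.92 [476. -31.] ((131.98426818847656, 53.26013946533203), 30.3584041595459) z [0.006 0.048]
12.0083
```

```bash
python3 -c "
from roll import *
run((.463,.226),42.6,'r2')
robot.set_joints([1.175,0.241,0.005,1.335,0,0.5]); look('top','r2_top2'); print(sensors.observe()['time'])"
```

```text
down [-0.9 -1.2  0.1]
near [-0.6 -0.1  0.1]
0 [-0.1 -0.4 -1.7]
4 [0.1 0.7 0. ]
8 [-0.  -0.   0.4]
12 [-0.7  0.1  0.4]
16 [-0.4 -0.5  0.2]
20 [-0.5 -0.3 -0.4]
24 [ 0.2  0.7 -0.2]
28 [-0.1 -0.5 -0.7]
32 [-0.3 -0.7 -0.4]
36 [-0.4 -0.4 -0.4]
40 [-0.7 -1.3 -0.9]
44 [-0.9  0.4 -0.6]
side spoon_rest 0.93 [436. 198.] ((52.2197265625, 125.61204528808594), 49.26986312866211) z [0.001 0.048]
side rest_feet 0.95 [438. 199.] ((50.81751251220703, 122.23799133300781), 46.46316909790039) z [0.004 0.048]
side hex_mill 0.63 [477. -31.] ((133.78125, 54.113189697265625), 29.854848861694336) z [-0.001  0.048]
top rest_feet 0.6 [479. 172.] ((29.162681579589844, 11.819228172302246), 42.02357482910156) z [0.032 0.052]
top hex_mill 0.72 [473. -29.] ((131.77987670898438, 54.93384552001953), 31.16543960571289) z [0.022 0.053]
21.2583
top spoon_rest 0.82 [438. 204.] ((54.69504928588867, 119.40641784667969), 42.657958984375) z [0.026 0.052]
top rest_feet 0.73 [437. 204.] ((54.59048843383789, 118.90575408935547), 42.542945861816406) z [-0.     0.052]
top hex_mill 0.85 [472. -30.] ((130.12049865722656, 55.27762222290039), 31.44304084777832) z [0.003 0.053]
22.925
```

View pics/r2_top2.png

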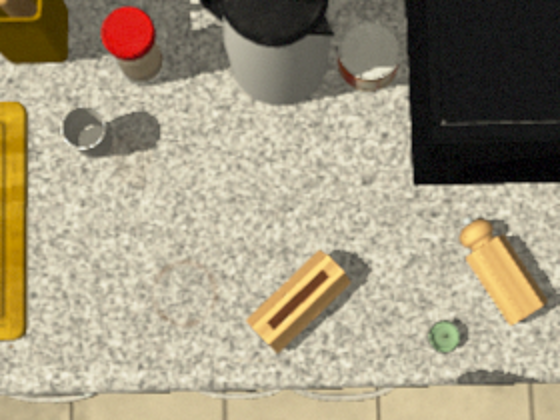

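View pics/r2_s.png

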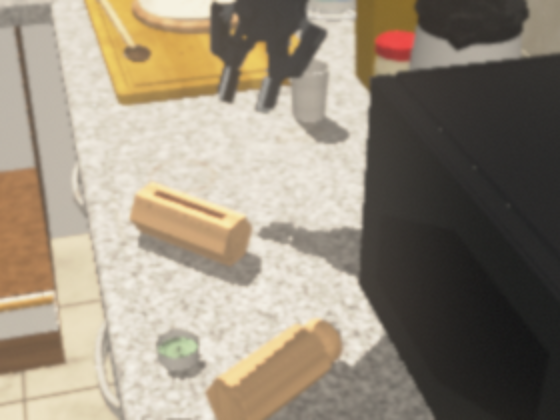

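The groove is on top: it shows as a dark slot centred at (300,300) in the top crop and (190,203) in the side crop. The cup and mill have not moved, and the arm is clear.

```bash
python3 -c "
from h import *
print(workorder.finish_job())"
```

```text
the job is handed in; nothing more can be done
None
```

I rolled the spoon rest over two flats, one at a time, and handed the job in with the groove on top and level, the mill and cup not moved, and about 23 s of the 48 s used; the hand-in returned no verdict.

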